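# Set the light attenuator to its third click

### The arm

A 7-joint arm with a two-finger parallel gripper is mounted at the origin on a cart in front of the work surface, level with it; the furniture and walls round the work are solid. World frame = base frame: x ahead of the robot, y to its left, z up, the work surface at z = 0. Lengths are in m, angles in degrees, forces in N, time in s.
With the tool pointing down it reaches from about 0.4 to 0.9 m from the base axis. Payload 5.5 kg.
Tool frame: the origin (TCP) lies on the front face of the gripper's body, between the roots of the fingers; the fingertips stand bot.finger_overhang ahead of it and the grasp point (between the pads) lies 54 mm ahead of it (bot.finger_overhang is the distance from the TCP to the fingertips, in m); z points along the fingers, y is the line along which they close (so a half turn about z gives the same grasp; the last joint's range is limited). The gripper opens to 85 mm and grips with 20 to 120 N. Pads are 22 mm wide; open, the fingers measure 114 mm over their backs; the gripper's body (76 mm by 85 mm) begins 54 mm behind the grasp point. The pads swing forward as they close: fully open they stand 13 mm farther back than shut.
Start: joints at [-57.514, 28.699, -24.465, 88.831, 12.651, 65.22, -12.049], TCP at [0.194, 0.62, 0.304] pointing down, gripper open.
Joint ranges: [-164.97, 164.97], [-17.58, 116.51], [-87.97, 89.64], [11.32, 138.91], [-80.73, 260.73], [10.89, 115.49], [-147.41, 147.41]. Speed limits (degrees/s): [147.25, 147.25, 180, 180, 180, 180, 180].

### API

Orientations are given as a 3x3 rotation matrix whose columns are the frame's x, y, z axes.
In Python, from bench import bot gives the robot as it stands.
- The arm moves only by the tool step_arm, never from a script. Its argument "rows" is a list of rows, each a list of 3 entries, a list of its own where there are three numbers: the shift along the tool's x, y, z in units of 60 mm (1.0 is 60 mm), then the turn, a rotation vector about the tool's x, y, z in units of 6 degrees (1.0 is 6 degrees), then the closure, from 0 (fully open) to 1 (shut). A call has exactly 5 rows; each row shifts and turns the commanded pose from where the row before left it, along the tool's axes as they then stand; what a row does not reach is not made up. A row lasts 1/8 s, in which the tool goes at most 62.5 mm and 10.7 degrees, less where a joint would pass 70% of its speed; a pose out of reach is approached as far as the arm can. A call with a number of a shift or a turn outside -1 to 1 is refused whole. A call with a gripper value outside its range is refused whole. The fingers move at their own pace and stop on an object; the grip force is fixed at half the most. Time passes only in rows, so rows that do not move let the fingers close, or fill a call up. It gives the time, the measured TCP pose, the force, the opening and the grip force at its end, in the units of the state.
- bot.read_state(): the state, without advancing time (a new reading comes with each control period).
- bot.read_camera(name): name is "scene" or "top" or "wrist"; returns a dict with "frame" (384x512x3 uint8, red, green, blue), "K" (3x3 intrinsics, pixels), "R" (3x3) and "t" (3): a world point X has camera coordinates R X + t; the wrist camera has in their place "mount" (4x4, takes a point from camera to tool coordinates, whose origin is the TCP and whose axes are the flange's). Camera axes: x right, y down, z forward; pixel columns grow to the right and rows downward; lengths in m; the calibration is good to about 2 mm. A picture is of the moment at which its call begins: read the wrist's pose just before it. There is no depth.
- bot.sign_off(): hands the job in; it is judged then, once.
Trained networks look in a picture, given as the dict that the camera call returned (one of the last four; its "shot" number tells which), for a name from the list of things; names that differ only in an ending like _2 or _b are one class to them, and where a whole thing is asked for, a point or a joint stands for the part that bears it (a point fixed in the world has none). Each returns a list of dicts, best first, with "score" (0 to 1); they miss things now and then, are a little off and sometimes report something else, mostly with a low value. They report only what shows in the picture. A call takes as long as a camera call.
- bot.find_in(picture, target): "xyz" ([x, y, z] in m, in world coordinates, good to about 4 mm: the middle of the surface that is visible of it).
- bot.outline_of(picture, target): "region" (384x512 bool, what is visible of it).
- bot.place_of(picture, target): "xyz" ([x, y, z] in m, in world coordinates, good to about 4 mm: a listed point, or the origin of a listed thing).
The state is a dict: "clock": time; "joint_positions": joint angles; "dq": joint speeds; "tau": joint torques, N m; "tcp_pos": TCP position; "tcp_rot": TCP orientation; "ft_force": force on the tool from outside, world axes, zero at the start; "torque": the same for the moment, N m; "width": opening from 0.0 (shut) to 1.0 (fully open); "grip_force": force on a finger pad.
Only numpy, scipy, OpenCV 4.12 (cv2) and the standard library are available. Lean on these libraries where they do the work, as an engineer would, in place of code of your own. Each camera call takes 0.05 s, during which the arm holds its last target. There are 200 camera calls.

### The job

Two click-stop light attenuators stand on the bench. With a fingertip, push the blue lever from its parked end one click at a time, letting it settle in the first and the second click stop, and leave it resting in the third; do not let it run past the third. Do not pinch the lever, and leave the yellow lever and the loose things alone.

Things in the scene. Friction and masses are not known exactly. Their poses are not given: they have to be found in the camera images.
- blue_changer: The attenuator to set: white box 84 mm (x) by 190 mm (y), 50 mm high, fixed to the bench; black slot along the middle of its top, click stops 1 to 5 marked by 1 to 5 black dots on its -x side (towards the robot at yaw 0). A 30 mm wide tube stands 12 mm out of each long face. Origin: centre of its underside; its own +y runs along the slot from the parked end to stop 5: the way to push.
- blue_lever (a joint): Travel of the blue lever along the box's +y, in m: its centre lies at x = 0, y = -0.055 + value in the frame of blue_changer. Starts parked anywhere from 0 (hard stop) to 0.008, in a plain stretch without clicks. Click stops 1 to 5 at 0.029, 0.047, 0.065, 0.083, 0.101 (the dots); far hard stop 0.103. A rib crest lies 9 mm before each stop; left within 1 mm of a crest it may hang there.
- blue_lever_head (a point): Centre of the blue lever's upright head: 24 mm (box x) by 15 mm (box y, the way it slides) by 42 mm high, 79 mm above the bench; the head spans heights 58 to 100 mm, and below it are only a thin stem and a small black plate (up to 54 mm high) on the box's 50 mm top.
- blue_lever_push (a point): Centre of the flat face of the blue head towards the parked end (-y side), 79 mm above the bench: the face to push on. Pushing takes under 1 N in the plain stretch, rises to about 4 to 9 N on the flank of a rib and falls towards its crest; past it the lever jumps ahead of a slow finger into the stop, the force vanishes, and it stays there by itself. Fingers pressing on both the -y and the +y half of the head at once count as pinching.
- yellow_changer: A second attenuator, the same in shape and size, with a yellow lever; not to be used. Origin and axes as for blue_changer. The two may stand either way round, left or right.
- yellow_lever (a joint): Travel of the yellow lever, same measure; parked at 0 to 0.008 and to stay there.
- objective_case: Loose round case, grey-blue over black, 37 mm across, 67 mm high, upright; origin at the centre of its foot. To be left alone.
- coverslip_box: Loose white box 30 x 30 x 16 mm; origin at the centre of its underside. To be left alone.
- lens_cleaner: Loose small pale bottle with white cap, 30 mm across, 75 mm high, upright; origin at the centre of its foot. To be left alone.

How it is judged:
By the outcome, as a careful person would: the job done as asked, in the order asked, and still so for the second after the job is handed in, with the robot touching nothing.
It also fails if it takes over 58 s, if anything falls off the work surface, if the arm or the gripper's body presses on something with over 40 N, if the wrist force passes 120 N, or if a joint passes its speed limit or range.

## Working session

There is one attempt and no reset: what is moved stays moved. The work goes in short steps, Python scripts to look and compute and a tool call to move; the robot and the scene stay as the last step left them, time stands still between calls to the robot, and variables do not carry over. Pictures are saved under pics/ and viewed, at most 10 in all, crops included, and the job is handed in when it is done.

Besides the shell and the picture viewer there is one more tool, called in YAML: its name, and indented under it one key for each argument. step_arm: Moves the arm, as the interface text tells. Its arguments: {"type":"object","properties":{"rows":{"type":"array"}},"required":["rows"]}

```bash
mkdir -p pics; python3 - <<'E'
from bench import bot
import cv2,numpy as np
np.set_printoptions(precision=4,suppress=True)
s=bot.read_state();print(s['clock'],s['tcp_pos'],s['tcp_rot'],s['width'],bot.finger_overhang,s['ft_force'])
ims=[]
for c in['top','scene']:
    p=bot.read_camera(c);ims.append(p['frame'])
    for n in['blue_changer','blue_lever_head','blue_lever_push','yellow_changer','objective_case','coverslip_box','lens_cleaner']:
        for r in bot.place_of(p,n)[:2]:print(c,n,np.array(r['xyz']),round(r['score'],2))
    print(p['K'],p['R'],p['t'])
cv2.imwrite('pics/a.png',cv2.resize(np.vstack(ims)[:,:,::-1],None,fx=.78,fy=.78))
E
```

```text
0.0 [0.1943 0.6197 0.3028] [[-0.9542  0.2991 -0.0006]
 [ 0.2991  0.9542 -0.0018]
 [ 0.0001 -0.0019 -1.    ]] 0.9952362177817767 0.0726 [ 0.1912 -0.3178 -1.4027]
top blue_changer [ 0.5112  0.1752 -0.0019] 0.56
top blue_lever_head [0.5157 0.1257 0.0771] 0.39
top blue_lever_push [0.5123 0.1177 0.0784] 0.62
top yellow_changer [ 0.4946 -0.1698 -0.0022] 0.63
top objective_case [ 0.6361  0.0076 -0.0003] 0.77
top objective_case [0.4189 0.3518 0.0032] 0.28
top coverslip_box [0.3928 0.0007 0.0013] 0.67
top lens_cleaner [0.4161 0.3577 0.0046] 0.45
[[447.0175   0.     253.1891]
 [  0.     447.0175 192.1743]
 [  0.       0.       1.    ]] [[ 0.0113 -0.9999 -0.0082]
 [-0.9953 -0.0105 -0.0962]
 [ 0.0961  0.0092 -0.9953]] [0.0455 0.5379 1.1539]
scene blue_changer [0.5103 0.1728 0.0019] 0.59
scene blue_lever_head [0.5128 0.1215 0.0795] 0.75
scene blue_lever_push [0.5144 0.1163 0.0773] 0.62
scene yellow_changer [ 0.4951 -0.1636 -0.0005] 0.8
scene objective_case [0.6371 0.0045 0.0008] 0.67
scene coverslip_box [ 0.3896  0.0034 -0.0005] 0.75
scene lens_cleaner [ 0.4173  0.3552 -0.001 ] 0.62
[[385.8245   0.     254.7984]
 [  0.     385.8245 194.3833]
 [  0.       0.       1.    ]] [[ 0.7597 -0.6503  0.0064]
 [-0.2621 -0.3152 -0.9121]
 [ 0.5951  0.6912 -0.4099]] [-0.3598  0.2169  0.5987]
```

View pics/a.png

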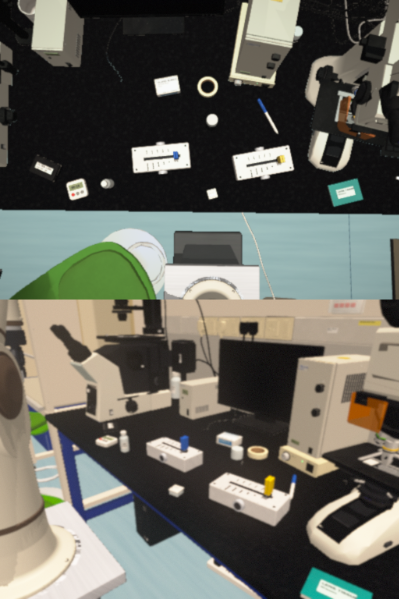

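The blue changer is on the left, at about (160,157) in the top view, with its lever at about (176,156). The lever is at the -y end, so I push towards +y. Next I measure the yaw.

```bash
cat >h.py <<'E'
from bench import bot
import cv2,numpy as np
np.set_printoptions(precision=4,suppress=True)
def rect(p,R,t,z,x0,x1,y0,y1,s=2000):
    # plane image: col = (y1-y)*s, row=(x1-x)*s
    P=p['K']@np.column_stack([R[:,0],R[:,1],R[:,2]*z+t])
    A=np.array([[0,-1/s,x1],[-1/s,0,y1],[0,0,1]])
    return cv2.warpPerspective(p['frame'],P@A,(int((y1-y0)*s),int((x1-x0)*s)),flags=cv2.INTER_CUBIC|cv2.WARP_INVERSE_MAP)
E
python3 - <<'E'
from h import *
ps=[]
for c in['top','scene']:
    p=bot.read_camera(c);R=np.array(p['R']);t=np.array(p['t'])
    im=rect(p,R,t,.05,.44,.58,.05,.3);ps.append(im)
    g=(im.min(2)>120).astype(np.uint8); g=cv2.morphologyEx(g,cv2.MORPH_CLOSE,np.ones((25,25)));g=cv2.morphologyEx(g,cv2.MORPH_OPEN,np.ones((81,81)))
    q=max(cv2.findContours(g,0,1)[0],key=cv2.contourArea);r=cv2.minAreaRect(q)
    print(c,'centre',.58-r[0][1]/2000,.3-r[0][0]/2000,'size',np.array(r[1])/2000,r[2])
    for k in range(3):
        print([ (np.array(x['xyz']),round(x['score'],2)) for n in('blue_lever_push','blue_lever_head') for x in bot.place_of(p,n)[:1]])
cv2.imwrite('pics/b.png',np.vstack(ps)[:,:,::-1])
E
```

```text
top centre 0.5077500076293945 0.19975001525878905 size [0.1355 0.0925] 0.0
[(array([0.5114, 0.1153, 0.0806]), 0.5), (array([0.5136, 0.1238, 0.0796]), 0.38)]
[(array([0.5114, 0.1153, 0.0806]), 0.5), (array([0.5136, 0.1238, 0.0796]), 0.38)]
[(array([0.5114, 0.1153, 0.0806]), 0.5), (array([0.5136, 0.1238, 0.0796]), 0.38)]
scene centre 0.4955000076293945 0.15600001525878904 size [0.211 0.109] -0.0
[(array([0.5131, 0.1186, 0.0769]), 0.54), (array([0.5128, 0.12  , 0.0798]), 0.54)]
[(array([0.5131, 0.1186, 0.0769]), 0.54), (array([0.5128, 0.12  , 0.0798]), 0.54)]
[(array([0.5131, 0.1186, 0.0769]), 0.54), (array([0.5128, 0.12  , 0.0798]), 0.54)]
```

View pics/b.png

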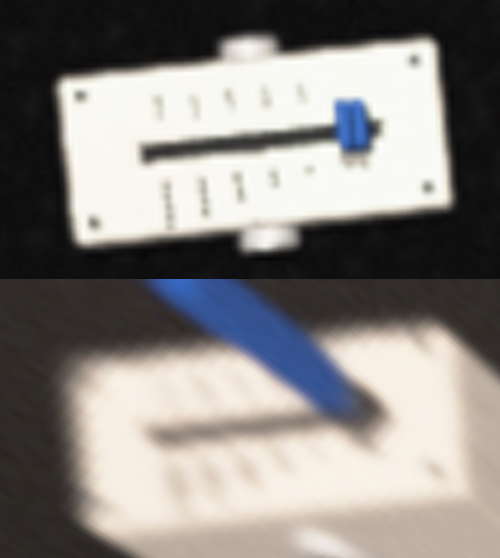

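The rectified top view has the box corners at (58,78), (437,38), (452,207) and (75,246). That puts its centre at about (0.509, 0.172) with a yaw of 6°. The lever head is at about (352,125), or (0.513, 0.121) after height correction, so the value is about 0.004. I move over with the gripper shut.

step_arm:
  rows:
    - [[-0.71,-0.63,0],[0,0,0],1]
    - [[-0.71,-0.63,0],[0,0,0],1]
    - [[-0.71,-0.63,0],[0,0,0],1]
    - [[-0.71,-0.63,0],[0,0,0],1]
    - [[-0.71,-0.63,0],[0,0,0],1]

```text
clock: 2.12
tcp_pos: [0.342, 0.3746, 0.3042]
tcp_rot: [[-0.954, 0.299, 0.001], [0.299, 0.954, 0.001], [-0.001, 0.001, -1.0]]
ft_force: [0.8, 1.3, 0.8]
width: 0.001
grip_force: 0.0
```

step_arm:
  rows:
    - [[-0.71,-0.63,0],[0,0,0],1]
    - [[-0.71,-0.63,0],[0,0,0],1]
    - [[-0.71,-0.63,0],[0,0,0],1]
    - [[-0.71,-0.63,0],[0,0,0],1]
    - [[-0.71,-0.63,0],[0,0,0],1]

```text
clock: 2.75
tcp_pos: [0.4887, 0.1306, 0.3043]
tcp_rot: [[-0.954, 0.299, 0.001], [0.299, 0.954, 0.0], [-0.001, 0.001, -1.0]]
ft_force: [0.0, 0.5, 1.2]
width: 0.004
grip_force: 0.0
```

step_arm:
  rows:
    - [[0,0,0],[0,0,-0.98],1]
    - [[0,0,0],[0,0,-0.98],1]
    - [[0,0,0],[0,0,-0.97],1]
    - [[0,0,0],[0,0,-0.97],1]
    - [[0,0,0],[0,0,0],1]

```text
clock: 3.38
tcp_pos: [0.4879, 0.1321, 0.304]
tcp_rot: [[-0.995, -0.104, 0.0], [-0.104, 0.995, 0.0], [-0.0, 0.0, -1.0]]
ft_force: [-0.4, -0.1, -0.9]
width: 0.001
grip_force: 0.0
```

step_arm:
  rows:
    - [[-0.2,-0.46,0],[0,0,0],1]
    - [[-0.2,-0.45,0],[0,0,0],1]
    - [[0,0,0.85],[0,0,0],1]
    - [[0,0,0.8],[0,0,0],1]
    - [[0,0,0],[0,0,0],1]

```text
clock: 4.0
tcp_pos: [0.5147, 0.0798, 0.2018]
tcp_rot: [[-0.995, -0.103, -0.008], [-0.103, 0.995, -0.001], [0.008, -0.0, -1.0]]
ft_force: [-0.4, -0.0, 0.1]
width: -0.0
grip_force: 0.0
```

```bash
python3 - <<'E'
from h import *
s=bot.read_state();print(s['tcp_pos'])
p=bot.read_camera('wrist');M=np.array(p['mount']);T=np.eye(4);T[:3,:3]=s['tcp_rot'];T[:3,3]=s['tcp_pos']
W=np.linalg.inv(T@M);print(M)
for n in('blue_lever_push','blue_lever_head','blue_changer'):
    print(n,[(np.array(x['xyz']),round(x['score'],2)) for x in bot.place_of(p,n)[:1]])
im=rect(p,W[:3,:3],W[:3,3],.05,.44,.58,.05,.3)
q=bot.read_camera('scene')['frame']
cv2.imwrite('pics/c.png',np.vstack([p['frame'],cv2.resize(im,(512,287))])[:,:,::-1][:600])
cv2.imwrite('pics/c2.png',cv2.resize(q[100:330,100:420],None,fx=2,fy=2)[:,:,::-1])
E
```

```text
[0.5147 0.0798 0.2018]
[[-0.0004 -0.9481 -0.318   0.0816]
 [ 1.     -0.0007  0.0008 -0.0016]
 [-0.0009 -0.318   0.9481 -0.0707]
 [ 0.      0.      0.      1.    ]]
blue_lever_push [(array([0.5188, 0.1159, 0.0801]), 0.88)]
blue_lever_head [(array([0.5137, 0.1209, 0.0781]), 0.8)]
blue_changer [(array([0.5123, 0.1733, 0.003 ]), 0.64)]
```

View pics/c.png

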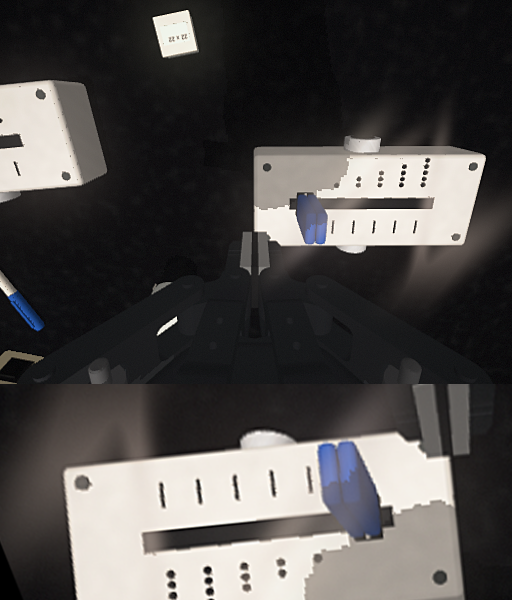

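View pics/c2.png

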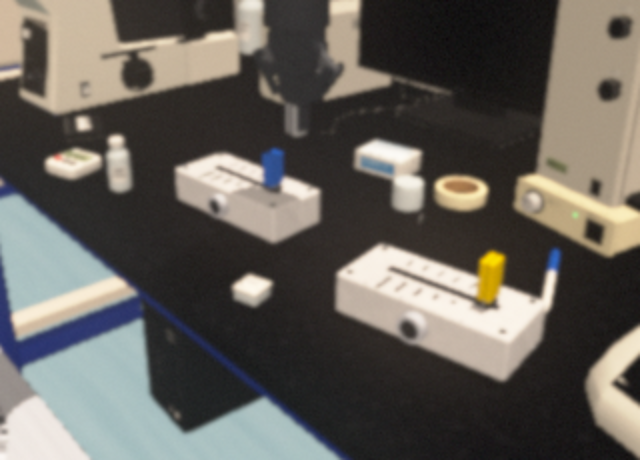

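The wrist view shows the shut fingertips at about (255,250), behind the -y face of the blue head at about (312,218). They're about 10 mm thick together, and the descent is clear.

step_arm:
  rows:
    - [[-0.05,0,0.5],[0,0,0],1]
    - [[0,0,0.5],[0,0,0],1]
    - [[0,0,0],[0,0,0],1]
    - [[0,0.15,0],[0,0,0],1]
    - [[0,0.15,0],[0,0,0],1]

```text
clock: 4.88
tcp_pos: [0.5196, 0.0997, 0.1467]
tcp_rot: [[-0.995, -0.105, 0.003], [-0.105, 0.995, 0.001], [-0.003, 0.001, -1.0]]
ft_force: [0.8, 0.6, -0.7]
width: -0.005
grip_force: 0.0
```

step_arm:
  rows:
    - [[0,0,0],[0,0,0],1]
    - [[0,0.02,0],[0,0,0],1]
    - [[0,0.02,0],[0,0,0],1]
    - [[0,0.02,0],[0,0,0],1]
    - [[0,0,0],[0,0,0],1]

```text
clock: 5.5
tcp_pos: [0.5181, 0.1021, 0.1448]
tcp_rot: [[-0.995, -0.104, -0.0], [-0.104, 0.995, 0.0], [0.0, 0.0, -1.0]]
ft_force: [-0.7, 0.0, -0.6]
width: -0.004
grip_force: 0.0
```

```bash
python3 - <<'E'
from h import *
s=bot.read_state();print(s['tcp_pos'],s['ft_force'])
p=bot.read_camera('wrist')
print([(np.array(x['xyz']),round(x['score'],2)) for x in bot.place_of(p,'blue_lever_push')[:1]])
cv2.imwrite('pics/d.png',cv2.resize(p['frame'][130:300,180:440],None,fx=3,fy=3)[:,:,::-1])
E
```

```text
[0.5181 0.1021 0.1448] [-0.6967  0.0246 -0.5725]
[(array([0.521 , 0.1159, 0.0786]), 0.67)]
```

View pics/d.png

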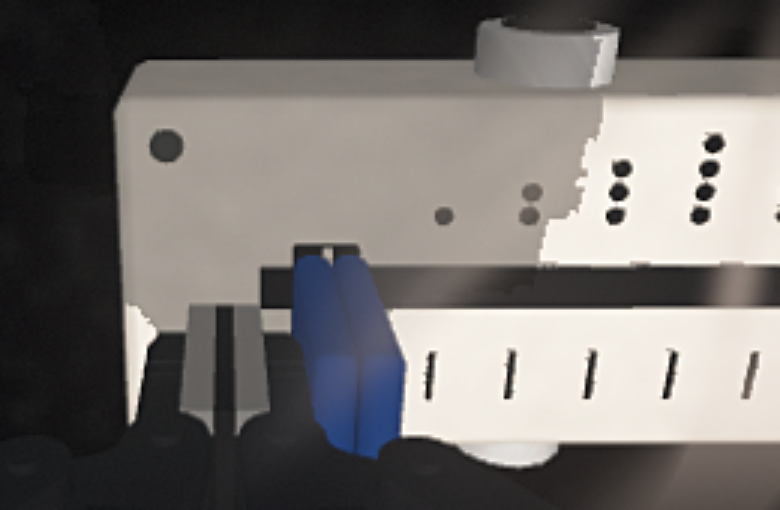

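The fingertips at about (225,350) in the crop stand about 7 mm short of the blue head's left face, at about (300,330). They are centred well enough, so I advance.

step_arm:
  rows:
    - [[0,0.05,0],[0,0,0],1]
    - [[0,0.05,0],[0,0,0],1]
    - [[0,0.05,0],[0,0,0],1]
    - [[0,0.05,0],[0,0,0],1]
    - [[0,0,0],[0,0,0],1]

```text
clock: 6.22
tcp_pos: [0.517, 0.1128, 0.1449]
tcp_rot: [[-0.995, -0.103, -0.0], [-0.103, 0.995, -0.002], [0.0, -0.001, -1.0]]
ft_force: [-0.7, -4.5, 0.3]
width: -0.0
grip_force: 2.2
```

```bash
cat > look.py <<'E'
from h import *
import sys
s=bot.read_state();p=bot.read_camera('wrist')
T=np.eye(4);T[:3,:3]=s['tcp_rot'];T[:3,3]=s['tcp_pos'];W=np.linalg.inv(T@np.array(p['mount']))
yd=np.array([-.104,.9946]);c=np.array([.5105,.1728])
print('F',s['ft_force'][:2]@yd,'tcp v',(s['tcp_pos'][:2]-c)@yd+.055)
for n in('blue_lever_push','blue_lever_head','blue_changer'):
    for x in bot.place_of(p,n)[:1]:print(n,(np.array(x['xyz'])[:2]-c)@yd+.055,x['score'])
if len(sys.argv)>1:cv2.imwrite(sys.argv[1],cv2.resize(p['frame'][130:300,180:440],None,fx=3,fy=3)[:,:,::-1])
E
python3 look.py
```

```text
F -4.36096397795956 tcp v -0.005307489373924598
blue_lever_push 0.00283623999999999 0.72
blue_lever_head 0.01388273999999999 0.8
blue_changer 0.05379153999999997 0.93
```

step_arm:
  rows:
    - [[0,0.02,0],[0,0,0],1]
    - [[0,0.02,0],[0,0,0],1]
    - [[0,0.0,0],[0,0,0],1]
    - [[0,0.0,0],[0,0,0],1]
    - [[0,0,0],[0,0,0],1]

```text
clock: 7.05
tcp_pos: [0.5166, 0.117, 0.1449]
tcp_rot: [[-0.994, -0.105, 0.0], [-0.105, 0.994, 0.001], [-0.0, 0.001, -1.0]]
ft_force: [1.5, -0.9, 0.4]
width: -0.001
grip_force: 0.0
```

```bash
python3 look.py pics/e.png
```

```text
F -1.0236848485756838 tcp v -0.0011295219224123562
blue_lever_push 0.019775639999999976 0.59
blue_changer 0.05262335999999999 0.57
```

View pics/e.png

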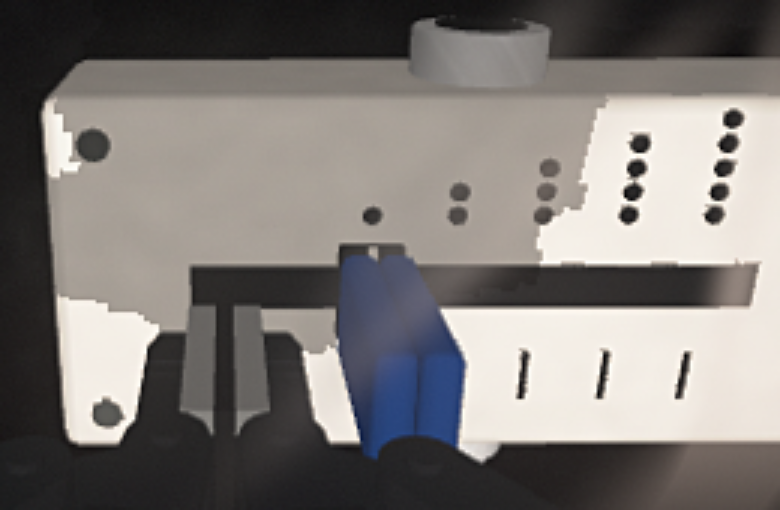

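The lever clicked into stop 1: its plate mark at (373,252) lines up with the single dot at (372,215). The finger is clear, so next is stop 2.

step_arm:
  rows:
    - [[0,0.06,0],[0,0,0],1]
    - [[0,0.06,0],[0,0,0],1]
    - [[0,0.04,0],[0,0,0],1]
    - [[0,0.03,0],[0,0,0],1]
    - [[0,0,0],[0,0,0],1]

```text
clock: 7.88
tcp_pos: [0.5155, 0.1275, 0.1449]
tcp_rot: [[-0.995, -0.104, -0.0], [-0.104, 0.995, -0.0], [0.0, -0.0, -1.0]]
ft_force: [-0.1, -1.1, 0.4]
width: 0.003
grip_force: 0.7
```

step_arm:
  rows:
    - [[0,0.02,0],[0,0,0],1]
    - [[0,0,0],[0,0,0],1]
    - [[0,0.0,0],[0,0,0],1]
    - [[0,0.0,0],[0,0,0],1]
    - [[0,0,0],[0,0,0],1]

```text
clock: 8.5
tcp_pos: [0.5154, 0.1282, 0.1449]
tcp_rot: [[-0.995, -0.104, -0.0], [-0.104, 0.995, -0.001], [0.0, -0.001, -1.0]]
ft_force: [0.6, -5.6, 2.1]
width: 0.003
grip_force: 2.6
```

```bash
python3 look.py
```

```text
F -5.649937017685432 tcp v 0.010141965857837998
blue_lever_push 0.02324955999999999 0.55
blue_lever_head 0.03101973999999998 0.79
blue_changer 0.056058319999999974 0.6
```

step_arm:
  rows:
    - [[0,0.03,0],[0,0,0],1]
    - [[0,0,0],[0,0,0],1]
    - [[0,0.0,0],[0,0,0],1]
    - [[0,0.0,0],[0,0,0],1]
    - [[0,0,0],[0,0,0],1]

```text
clock: 9.32
tcp_pos: [0.5152, 0.1303, 0.1449]
tcp_rot: [[-0.995, -0.104, -0.0], [-0.104, 0.995, -0.0], [0.0, -0.0, -1.0]]
ft_force: [-0.5, -5.9, 2.4]
width: 0.001
grip_force: 2.6
```

step_arm:
  rows:
    - [[0,0.02,0],[0,0,0],1]
    - [[0,0,0],[0,0,0],1]
    - [[0,0.0,0],[0,0,0],1]
    - [[0,0.0,0],[0,0,0],1]
    - [[0,0,0],[0,0,0],1]

```text
clock: 9.95
tcp_pos: [0.515, 0.1323, 0.1449]
tcp_rot: [[-0.994, -0.105, -0.0], [-0.105, 0.994, 0.0], [-0.0, 0.0, -1.0]]
ft_force: [-0.1, -2.1, 1.2]
width: 0.001
grip_force: 1.2
```

step_arm:
  rows:
    - [[0,0.02,0],[0,0,0],1]
    - [[0,0,0],[0,0,0],1]
    - [[0,0.0,0],[0,0,0],1]
    - [[0,0.0,0],[0,0,0],1]
    - [[0,0,0],[0,0,0],1]

```text
clock: 10.58
tcp_pos: [0.5148, 0.1334, 0.1449]
tcp_rot: [[-0.995, -0.105, -0.0], [-0.105, 0.995, 0.0], [-0.0, 0.0, -1.0]]
ft_force: [-0.4, -1.6, 1.1]
width: 0.0
grip_force: 0.7
```

```bash
python3 look.py pics/f.png
```

```text
F -1.5390070832115423 tcp v 0.015334131419645104
blue_lever_head 0.03901359999999998 0.77
```

View pics/f.png

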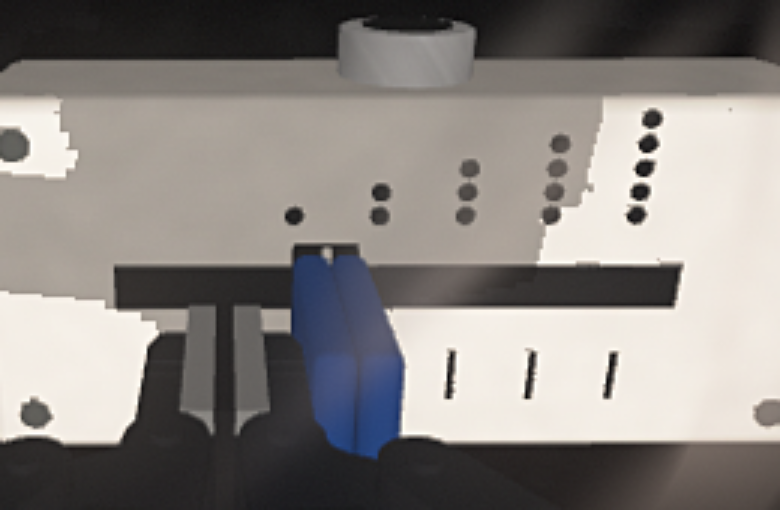

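The plate mark at 327 sits between dot 1 (294) and dot 2 (380), so v is about 0.036, which is 2 mm before the crest.

step_arm:
  rows:
    - [[0,0.02,0],[0,0,0],1]
    - [[0,0,0],[0,0,0],1]
    - [[0,0.01,0],[0,0,0],1]
    - [[0,0.0,0],[0,0,0],1]
    - [[0,0,0],[0,0,0],1]

```text
clock: 11.4
tcp_pos: [0.5146, 0.1354, 0.1449]
tcp_rot: [[-0.994, -0.105, -0.0], [-0.105, 0.994, 0.0], [-0.0, 0.0, -1.0]]
ft_force: [0.6, -0.7, 0.0]
width: -0.0
grip_force: 0.0
```

step_arm:
  rows:
    - [[0,0.02,0],[0,0,0],1]
    - [[0,0,0],[0,0,0],1]
    - [[0,0.0,0],[0,0,0],1]
    - [[0,0.0,0],[0,0,0],1]
    - [[0,0,0],[0,0,0],1]

```text
clock: 12.02
tcp_pos: [0.5146, 0.1361, 0.1449]
tcp_rot: [[-0.995, -0.104, -0.0], [-0.104, 0.995, 0.0], [0.0, 0.0, -1.0]]
ft_force: [-0.7, 1.0, 0.2]
width: 0.003
grip_force: 0.0
```

```bash
python3 look.py pics/g.png
```

```text
F 1.0777067866165622 tcp v 0.018110911376059073
blue_lever_push 0.03780777999999997 0.91
blue_lever_head 0.045707299999999985 0.63
blue_changer 0.057283039999999986 0.84
```

View pics/g.png

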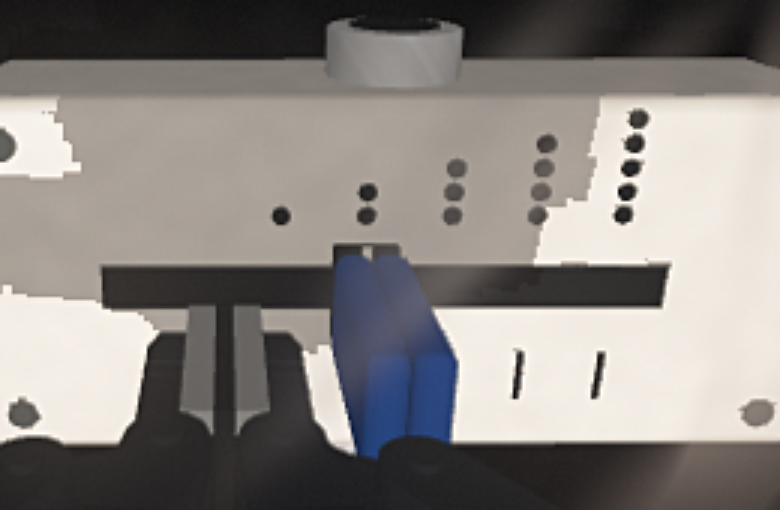

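The lever is settled in stop 2: the mark at 367 lines up with the two dots at 366. The third click repeats the same motion, with fine steps near the crest.

step_arm:
  rows:
    - [[0,0.06,0],[0,0,0],1]
    - [[0,0.06,0],[0,0,0],1]
    - [[0,0.05,0],[0,0,0],1]
    - [[0,0.03,0],[0,0,0],1]
    - [[0,0,0],[0,0,0],1]

```text
clock: 12.85
tcp_pos: [0.5135, 0.1463, 0.1449]
tcp_rot: [[-0.995, -0.103, -0.0], [-0.103, 0.995, -0.002], [0.0, -0.002, -1.0]]
ft_force: [0.1, -4.5, 1.8]
width: 0.002
grip_force: 2.7
```

step_arm:
  rows:
    - [[0,0.02,0],[0,0,0],1]
    - [[0,0,0],[0,0,0],1]
    - [[0,0.02,0],[0,0,0],1]
    - [[0,0.0,0],[0,0,0],1]
    - [[0,0,0],[0,0,0],1]

```text
clock: 13.48
tcp_pos: [0.5131, 0.1496, 0.1449]
tcp_rot: [[-0.995, -0.104, -0.0], [-0.104, 0.995, -0.001], [0.0, -0.001, -1.0]]
ft_force: [-0.3, -4.4, 2.6]
width: -0.002
grip_force: 2.2
```

step_arm:
  rows:
    - [[0,0.02,0],[0,0,0],1]
    - [[0,0,0],[0,0,0],1]
    - [[0,0.0,0],[0,0,0],1]
    - [[0,0.0,0],[0,0,0],1]
    - [[0,0,0],[0,0,0],1]

```text
clock: 14.1
tcp_pos: [0.5129, 0.152, 0.1449]
tcp_rot: [[-0.994, -0.105, -0.0], [-0.105, 0.994, 0.0], [-0.0, 0.0, -1.0]]
ft_force: [0.9, -0.4, -0.7]
width: 0.003
grip_force: 0.0
```

```bash
python3 look.py pics/i.png
```

```text
F -0.516391574620039 tcp v 0.03409742906718304
blue_lever_push 0.04879773999999997 0.97
blue_lever_head 0.05450137999999998 0.6
blue_changer 0.054476039999999976 0.74
```

View pics/i.png

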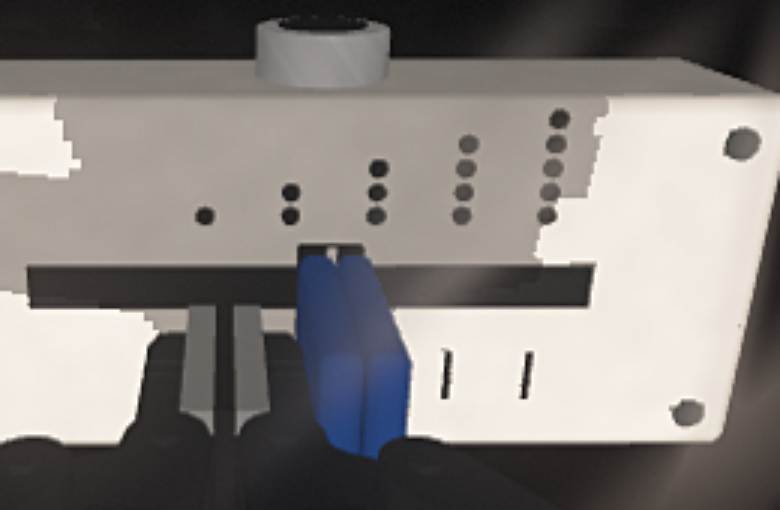

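The mark at 332 is midway between dot 2 (290) and dot 3 (376), so the lever is right at the crest. A small nudge should do it.

step_arm:
  rows:
    - [[0,0.02,0],[0,0,0],1]
    - [[0,0,0],[0,0,0],1]
    - [[0,0.01,0],[0,0,0],1]
    - [[0,0.0,0],[0,0,0],1]
    - [[0,0,0],[0,0,0],1]

```text
clock: 14.92
tcp_pos: [0.5128, 0.1534, 0.1449]
tcp_rot: [[-0.995, -0.104, -0.0], [-0.104, 0.995, -0.0], [0.0, -0.0, -1.0]]
ft_force: [-0.4, -0.7, 0.3]
width: -0.004
grip_force: 0.2
```

```bash
python3 look.py pics/j.png
```

```text
F -0.6697727364020589 tcp v 0.03545084752446327
blue_lever_push 0.044995559999999976 0.63
blue_lever_head 0.05788888 0.89
blue_changer 0.057623019999999976 0.69
```

View pics/j.png

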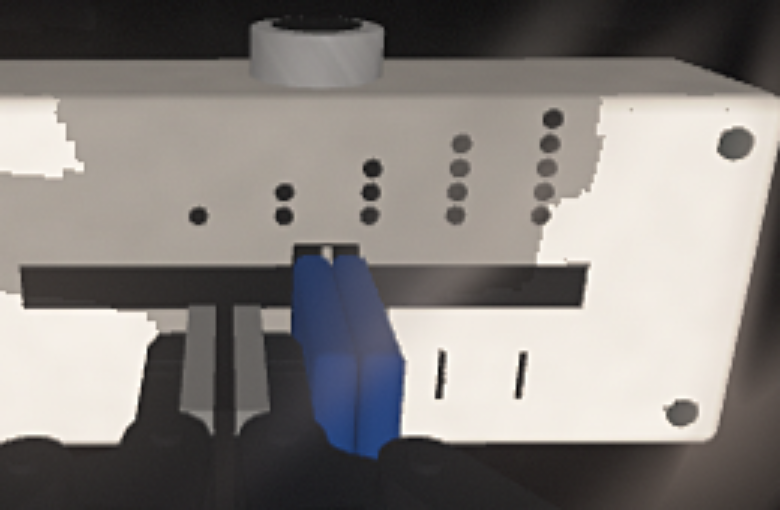

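The mark at 327 is exactly between dot 2 (284) and dot 3 (370), still on the crest. I nudge once more. That was my tenth picture, so from here I measure the plate mark against the dots by code.

step_arm:
  rows:
    - [[0,0.02,0],[0,0,0],1]
    - [[0,0,0],[0,0,0],1]
    - [[0,0.0,0],[0,0,0],1]
    - [[0,0.0,0],[0,0,0],1]
    - [[0,0,0],[0,0,0],1]

```text
clock: 15.75
tcp_pos: [0.5126, 0.1546, 0.1449]
tcp_rot: [[-0.995, -0.104, 0.0], [-0.104, 0.995, 0.0], [-0.0, 0.0, -1.0]]
ft_force: [-0.2, -0.6, -0.4]
width: 0.001
grip_force: 0.0
```

```bash
cat >m.py <<'E'
import cv2,numpy as np
def meas(im): # 3x crop, BGR: dots in row 215, left edge of black plate row 250
    g=im.max(2); r=g[210:221].mean(0)<110
    e=np.flatnonzero(np.diff(r.astype(int)));d=[(a+b)/2 for a,b in zip(e[r[0]:][::2],e[r[0]:][1::2]) if b-a<30]
    q=g[248:253].mean(0)<75;f=np.flatnonzero(q)
    return 'dots',d,'plate',f.min(),f.max(),'mid',(f.min()+f.max())/2
E
python3 look.py pics/k.png; python3 - <<'E'
import cv2;from m import meas
for n in'gjk':print(n,*meas(cv2.imread(f'pics/{n}.png')))
E
```

```text
F -0.5729280100156713 tcp v 0.036708377046163726
blue_lever_push 0.05536927999999999 0.78
blue_lever_head 0.06636699999999998 0.55
blue_changer 0.05677533999999997 0.86Traceback (most recent call last):
  File "<stdin>", line 2, in <module>
  File "m.py", line 4, in meas
    e=np.flatnonzero(np.diff(r.astype(int)));d=[(a+b)/2 for a,b in zip(e[r[0]:][::2],e[r[0]:][1::2]) if b-a<30]
                                                                       ~^^^^^^^
TypeError: slice indices must be integers or None or have an __index__ method
```

Head jumped, about 8.5 mm. Back off (−y) while the measure is confirmed.

step_arm:
  rows:
    - [[0,-0.1,0],[0,0,0],1]
    - [[0,-0.1,0],[0,0,0],1]
    - [[0,0,0],[0,0,0],1]
    - [[0,0,0],[0,0,0],1]
    - [[0,0,0],[0,0,0],1]

```text
clock: 16.58
tcp_pos: [0.5138, 0.1429, 0.1449]
tcp_rot: [[-0.995, -0.105, -0.0], [-0.105, 0.995, 0.0], [0.0, 0.0, -1.0]]
ft_force: [0.5, 0.3, 0.2]
width: 0.0
grip_force: 0.0
```

```bash
sed -i 's/r\[0\]:/int(r[0]):/g' m.py
python3 look.py pics/l.png; python3 - <<'E'
import cv2;from m import meas
for n in'gjkl':print(n,*meas(cv2.imread(f'pics/{n}.png')))
E
```

```text
F 0.27991578338924566 tcp v 0.02491201315193499
blue_lever_push 0.05313502 0.6
blue_lever_head 0.06701839999999998 0.57
blue_changer 0.05887440000000001 0.77
g dots [np.float64(280.5), np.float64(365.0), np.float64(451.5), np.float64(536.0), np.float64(622.5)] plate 333 384 mid 358.5
j dots [np.float64(197.0), np.float64(283.5), np.float64(368.5), np.float64(454.5), np.float64(539.5)] plate 294 779 mid 536.5
k dots [np.float64(191.0), np.float64(277.5), np.float64(362.5), np.float64(448.5), np.float64(533.5)] plate 331 779 mid 555.0
l dots [np.float64(248.0), np.float64(333.5), np.float64(418.5), np.float64(504.5), np.float64(590.0)] plate 388 390 mid 389.0
```

The plate's left edge is 31.5 px left of dot 3, against 32 px when the lever was settled in stop 2, so it rests in stop 3. I lift clear and hand in.

step_arm:
  rows:
    - [[0,-0.1,-0.3],[0,0,0],1]
    - [[0,0,-0.8],[0,0,0],1]
    - [[0,0,-0.8],[0,0,0],1]
    - [[0,0,0],[0,0,0],1]
    - [[0,0,0],[0,0,0],1]

```text
clock: 17.4
tcp_pos: [0.5145, 0.1363, 0.2597]
tcp_rot: [[-0.995, -0.104, 0.001], [-0.104, 0.995, -0.0], [-0.001, -0.0, -1.0]]
ft_force: [0.3, -0.4, 0.4]
width: 0.003
grip_force: 0.0
```

```bash
python3 look.py; python3 -c "
from bench import bot
print(bot.sign_off())"
```

```text
F -0.37865783619700477 tcp v 0.018271776564924493
blue_lever_push 0.05395925999999998 0.61
blue_changer 0.05649643999999999 0.59
the job is handed in; nothing more can be done
None
```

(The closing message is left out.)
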